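Pack the printer repair tray

TASK

Pack the printer repair kit into the tray's coloured bins: the steel bearing in the blue bin, the purple star knob in the yellow bin, the motor, shaft up, in the green bin and the jar of screws in the red bin. Stand each one upright on the floor of its bin, in the middle, and let go. The black bushing and the grey knob look alike but are not part of the kit: leave them where they stand.

Things in the scene. Friction and masses are not known exactly. Their poses are not given: they have to be found in the camera images.
- bin_blue: Blue plastic bin, fixed in a black tray that holds all four coloured bins two by two (centres 84 mm apart; which colour is in which corner varies, and so do the tray's place and heading). Square, open-topped, 80 x 80 mm outside, 14 mm high, walls and floor 3 mm thick, inside 74 x 74 mm. Origin: centre of its underside, 4 mm above the table (inner floor 3 mm above the origin, rim 14 mm above it); z up, x and y along its sides.
- bin_yellow: Yellow plastic bin, fixed in a black tray that holds all four coloured bins two by two (centres 84 mm apart; which colour is in which corner varies, and so do the tray's place and heading). Square, open-topped, 80 x 80 mm outside, 14 mm high, walls and floor 3 mm thick, inside 74 x 74 mm. Origin: centre of its underside, 4 mm above the table (inner floor 3 mm above the origin, rim 14 mm above it); z up, x and y along its sides.
- bin_green: Green plastic bin, fixed in a black tray that holds all four coloured bins two by two (centres 84 mm apart; which colour is in which corner varies, and so do the tray's place and heading). Square, open-topped, 80 x 80 mm outside, 14 mm high, walls and floor 3 mm thick, inside 74 x 74 mm. Origin: centre of its underside, 4 mm above the table (inner floor 3 mm above the origin, rim 14 mm above it); z up, x and y along its sides.
- bin_red: Red plastic bin, fixed in a black tray that holds all four coloured bins two by two (centres 84 mm apart; which colour is in which corner varies, and so do the tray's place and heading). Square, open-topped, 80 x 80 mm outside, 14 mm high, walls and floor 3 mm thick, inside 74 x 74 mm. Origin: centre of its underside, 4 mm above the table (inner floor 3 mm above the origin, rim 14 mm above it); z up, x and y along its sides.
- bearing: Bright steel linear bearing: plain upright cylinder, 32 mm diameter, 44 mm tall, dark round bore mark on top (closed), about 0.16 kg. Stands upright on the table. Origin: centre of its underside; z up.
- bushing: Black plastic bushing, the bearing's look-alike: same shape and size (32 mm diameter, 44 mm tall) but black. Not part of the kit. Stands upright on the table. Origin: centre of its underside; z up.
- knob_purple: Purple star knob, a screw dot on top: fluted head 40 mm diameter from 16 to 36 mm above its underside, on a foot 24 mm in diameter; 36 mm tall, about 40 g. Stands upright on the table. Origin: centre of its underside; z up.
- knob_grey: Grey star knob, the purple one's look-alike: same shape and size (head 40 mm, 36 mm tall) but grey. Not part of the kit. Stands upright on the table. Origin: centre of its underside; z up.
- motor: Small square stepper motor, black with bright metal ends: body 42 x 42 mm, 40 mm tall, with a boss and a 5 mm shaft on top up to 60 mm; about 0.2 to 0.4 kg. Stands shaft up on the table. Origin: centre of its underside; z up along the shaft, x and y square to its side faces.
- jar: Round closed jar of brass screws (a brass-coloured side below a white lid): 44 mm diameter over its whole height, 48 mm tall, about 0.1 to 0.15 kg. Stands upright on the table. Origin: centre of its underside; z up.

How it is judged (in metres and radians):
At the end, for the whole second after the job is handed in: Bearing in blue bin, purple knob in yellow, motor in green, jar in red: each within 15 mm of its bin's centre, resting on its floor (within 5 mm), upright within 0.1 rad, released, at rest; black bushing and grey knob upright, within 25 mm of their starts (horizontal distance between bearing and bin_blue below 0.015 m and z of bearing in the frame of bin_blue between -0.002 and 0.008 m and angle between each of bearing, knob_purple, motor, jar, bushing, knob_grey's own z axis and vertical below 0.1 rad and linear speed of each of bearing, knob_purple, motor, jar, bushing, knob_grey below 0.02 m/s and horizontal distance between knob_purple and bin_yellow below 0.015 m and z of knob_purple in the frame of bin_yellow between -0.002 and 0.008 m and horizontal distance between motor and bin_green below 0.015 m and z of motor in the frame of bin_green between -0.002 and 0.008 m and horizontal distance between jar and bin_red below 0.015 m and z of jar in the frame of bin_red between -0.002 and 0.008 m and distance of each of bushing, knob_grey from where it was at the start of the episode below 0.025 m); the robot touches nothing.
It fails at once if the black plastic bushing is pushed more than 25 mm or lifted or knocked over (distance of bushing from where it was at the start of the episode above 0.025 m or angle between bushing's own z axis and vertical above 0.3 rad).
It fails at once if the grey knob is pushed more than 25 mm or lifted or knocked over (distance of knob_grey from where it was at the start of the episode above 0.025 m or angle between knob_grey's own z axis and vertical above 0.3 rad).
It also fails if it takes over 109 s, if anything falls off the work surface, if the arm or the gripper's body presses on something with over 40 N, if the wrist force passes 120 N, or if a joint passes its speed limit or range.

ROBOT

A 6-joint arm with a two-finger parallel gripper is mounted at the origin on the work surface. World frame = base frame: x ahead of the robot, y to its left, z up, the work surface at z = 0. Lengths are in mm, angles in degrees, forces in N, time in s.
With the tool pointing down it reaches from about 350 to 850 mm from the base axis. Payload 8.1 kg.
Tool frame: the origin (TCP) lies midway between the tips of the shut fingers; the grasp point (between the pads) lies 19 mm behind it (r.grip_depth is the distance from the TCP to the grasp point, in mm); z points along the fingers, y is the direction in which the jaws open and shut (so a half turn about z gives the same grasp; the last joint's range is limited). The gripper opens to 85 mm and grips with 20 to 120 N. Pads are 22 mm wide; open, the fingers measure 114 mm over their backs; the gripper's body (76 mm by 85 mm) begins 54 mm behind the grasp point. The pads swing forward as they close: fully open they stand 13 mm farther back than shut.
Start: joints at [-69.465, 7.471, 85.268, -0, 87.261, -4.893], TCP at [257.644, -541.871, 231.292] pointing down, gripper open.
Joint ranges: [-169.43, 169.43], [-51.17, 129.36], [1.28, 143.12], [-76.62, 256.62], [0, 156.53], [-152.29, 152.29]. Speed limits (degrees/s): [136.94, 136.94, 159.86, 180, 180, 180].

INTERFACE

Orientations are given as [roll, pitch, yaw] about the fixed x, y, z axes, in that order (R = Rz(yaw) Ry(pitch) Rx(roll)).
In Python, from bench import r, imaging gives the robot as it stands.
- The arm moves only by the shell command python3 -m creep 'ROWS' [FORCE]. ROWS is text: rows parted by semicolons, each of 7 numbers parted by spaces: the shift along the tool's x, y, z in cm, then the turn, a rotation vector about the tool's x, y, z in degrees, then the finger opening in cm, from 0 to 8.54. In form: dx dy dz ax ay az gripper; .... A call has 1 to 20 rows; each row is the pose to reach, as a shift and turn from the pose measured when the call began, along the tool's axes at that moment; what a row does not reach only later rows make up. A row lasts 1/10 s, in which the tool goes at most 50 mm and 8.59 degrees, less where a joint would pass 70% of its speed; a pose out of reach is approached as far as the arm can. A call with a gripper value outside its range is refused whole. The fingers move at their own pace and stop on an object; FORCE is the grip in N (left out, the last holds). Time passes only in rows, so rows that repeat a pose let the fingers close. It gives the time, the measured TCP pose, the force and the opening at its end, in the units of the state.
- r.sense(): the state, without advancing time (a new reading comes with each control period).
- imaging.snapshot(name): name is "scene" or "top"; returns the picture (420x560x3 uint8, red, green, blue); there is no depth.
- imaging.camera_info(name): a dict with "camera_matrix" (3x3 intrinsics, pixels), "k1" (the pictures are not rectified: a ray, as slopes to the right and down, at radius r is drawn at 1 + k1 r^2 times it, then the intrinsics apply), "R" (3x3) and "t" (3): a world point X has camera coordinates R X + t. Camera axes: x right, y down, z forward; pixel columns grow to the right and rows downward; lengths in mm; the calibration is good to about 2 mm. A picture is of the moment at which its call begins. camera_info takes no time and is no camera call.
- r.hand_in(): hands the job in, once; it reports no verdict.
The state is a dict: "time": time; "joint_pos": joint angles; "qd": joint speeds; "joint_efforts": joint torques, N m; "tool_pos": TCP position; "tcp_rot": TCP orientation; "ft_force": force on the tool from outside, world axes, zero at the start; "wrist_torque": the same for the moment, N m; "finger_gap": finger opening in mm.
Only numpy, scipy, OpenCV 4.12 (cv2) and the standard library are available. Lean on these libraries where they do the work, as an engineer would, in place of code of your own. Each camera call takes 0.05 s, during which the arm holds its last target.

## Working session

There is one attempt and no reset: what is moved stays moved. The work goes in short steps, Python scripts to look and compute and a shell command to move; the robot and the scene stay as the last step left them, time stands still between calls to the robot, and variables do not carry over. Pictures are saved under pics/ and viewed, and the job is handed in when it is done.

```bash
ls; mkdir -p pics; python3 - <<'E'
from bench import r, imaging
import cv2
print(r.sense())
for n in("scene","top"):
    cv2.imwrite(f"pics/{n}0.png",imaging.snapshot(n)[:,:,::-1]); print(imaging.camera_info(n))
E
```

```text
pics
{'time': 0.0, 'joint_pos': array([-6.94652429e+01,  7.51493781e+00,  8.53294968e+01, -1.39383270e-03,
        8.72622362e+01, -4.89336372e+00]), 'qd': array([ 0.03578272,  0.02516601,  0.02312793,  0.07209071, -0.03736405,
        0.06859463]), 'joint_efforts': array([-1.93467545e-04, -5.69389451e+01, -5.00553775e+01, -1.15123203e-04,
        1.46446333e-02,  4.65098663e-05]), 'tool_pos': array([ 257.44078781, -541.34835689,  230.24413166]), 'tcp_rot': array([-1.79893599e+02, -7.71213109e-03,  2.54281815e+01]), 'ft_force': array([-0.43447501,  0.47739069, -0.30606484]), 'wrist_torque': array([0.02085134, 0.02674465, 0.01796357]), 'finger_gap': 85.32629300590806}
{'camera_matrix': array([[521.07978482,   0.        , 268.82539365],
       [  0.        , 521.07978482, 206.69365287],
       [  0.        ,   0.        ,   1.        ]]), 'k1': 0.02133735958753743, 'R': array([[ 0.26584849,  0.96398613, -0.00743773],
       [ 0.83009331, -0.23283288, -0.5066892 ],
       [-0.49017311,  0.12852855, -0.86209671]]), 't': array([-167.82764493, -414.26314187, 1343.11529989])}
{'camera_matrix': array([[385.15588396,   0.        , 272.78613906],
       [  0.        , 385.15588396, 214.70161051],
       [  0.        ,   0.        ,   1.        ]]), 'k1': -0.025364267515089696, 'R': array([[-0.00203073, -0.9995226 , -0.0308292 ],
       [-0.99942634,  0.00307083, -0.03372768],
       [ 0.03380625,  0.03074302, -0.99895546]]), 't': array([ 45.53886257, 543.27084153, 877.35819697])}
```

View pics/top0.png

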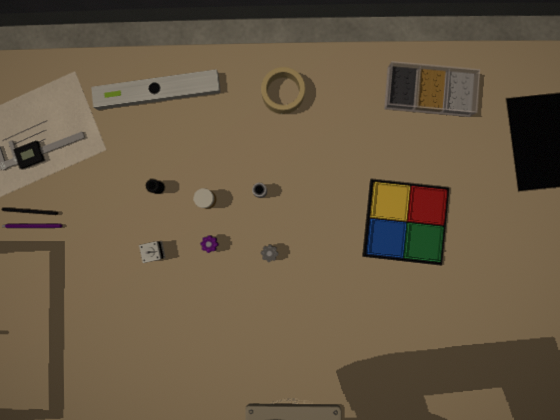

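View pics/scene0.png

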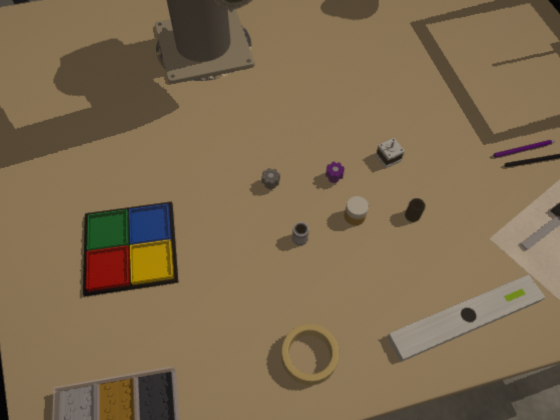

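```bash
cat > h.py <<'E'
import numpy as np, cv2
from bench import r, imaging
def ray(cam,u,v):
    c=imaging.camera_info(cam);K=c["camera_matrix"]
    x,y=(u-K[0,2])/K[0,0],(v-K[1,2])/K[1,1]
    rd=np.hypot(x,y);s=rd
    for _ in range(20): s=rd/(1+c["k1"]*s*s)
    f=s/rd if rd>0 else 1
    d=c["R"].T@np.array([x*f,y*f,1]); return -c["R"].T@c["t"],d
def cast(cam,u,v,z):
    o,d=ray(cam,u,v); return o+d*(z-o[2])/d[2]
def proj(cam,X):
    c=imaging.camera_info(cam);K=c["camera_matrix"];p=c["R"]@np.array(X,float)+c["t"];x=p[:2]/p[2];x=x*(1+c["k1"]*(x@x));return x*K[0,0]+K[:2,2]
E
python3 - <<'E'
from h import *
t=cv2.imread("pics/top0.png");s=cv2.imread("pics/scene0.png")
cv2.imwrite("pics/tc.png",cv2.resize(t[165:275,130:290],None,fx=5,fy=5,interpolation=cv2.INTER_CUBIC))
cv2.imwrite("pics/sc.png",cv2.resize(s[130:255,250:440],None,fx=4,fy=4,interpolation=cv2.INTER_CUBIC))
for cam,im in(("top",t),("scene",s)):
    hsv=cv2.cvtColor(im,cv2.COLOR_BGR2HSV)
    for n,lo,hi in(("yellow",22,32),("green",50,80),("blue",100,125),("red",174,180),("purple",130,165)):
        m=((hsv[...,0]>=lo)&(hsv[...,0]<=hi)|((n=="red")&(hsv[...,0]<4)))&(hsv[...,1]>(120 if n=="purple" else 190))&(hsv[...,2]>40)
        if n=="yellow": m&=hsv[...,2]>140
        k,l,st,ce=cv2.connectedComponentsWithStats(m.astype(np.uint8))
        for i in np.argsort(-st[1:,4])[:2]+1:
            rc=cv2.minAreaRect(np.argwhere(l==i)[:,::-1].astype(np.float32))
            print(cam,n,st[i],ce[i].round(1),np.round(rc[0],1),np.round(rc[1],1),round(rc[2],1),cast(cam,*rc[0],18).round(1),cast(cam,*ce[i],14).round(1))
E
```

```text
top yellow [406 189   1   1   1] [406. 189.] [406. 189.] [0. 0.] 0.0 [ 600.6 -258.8   18. ] [ 601.  -260.1   14. ]
top yellow [387 217   1   1   1] [387. 217.] [387. 217.] [0. 0.] 0.0 [ 537.1 -215.1   18. ] [ 537.2 -216.1   14. ]
top blue [ 367  219   39   39 1277] [386.1 237.7] [386.1 237.7] [36.7 35.2] 6.1 [ 490.3 -212.5   18. ] [ 490.2 -213.6   14. ]
top red [ 407  186   40   39 1322] [427.1 205.1] [427.2 205.1] [36.8 36.1] 6.1 [ 563.7 -306.2   18. ] [ 563.9 -307.4   14. ]
top purple [  5 224  56   4 219] [ 32.6 225.5] [ 32.5 225.5] [ 3. 55.] 90.0 [519.5 608.7  18. ] [519.5 611.1  14. ]
top purple [201 236  17  17 164] [209.1 243.6] [208.9 243.7] [15.2 15.8] 71.6 [477.1 190.4  18. ] [477.1 190.8  14. ]
scene yellow [ 130  244   42   38 1182] [148.3 262.3] [148.5 260.6] [35.8 40.4] 81.9 [ 572.9 -227.2   18. ] [ 574.5 -228.6   14. ]
scene yellow [169 241   4  33  42] [170.2 256.6] [170.3 257. ] [32.1  1.2] 86.1 [ 576.8 -185.    18. ] [ 573.9 -185.2   14. ]
scene blue [133 235   6   5  10] [135.6 237.3] [135.8 237.6] [3.6 4.5] 63.4 [ 516. -244.   18.] [ 513.  -244.8   14. ]
scene blue [135 231   1   3   3] [135. 232.] [135. 232.] [2. 0.] -90.0 [ 503.  -243.7   18. ] [ 500.7 -244.3   14. ]
scene red [  85  247   45   45 1710] [106.7 268.6] [106.5 268.9] [43.1 44.2] 88.2 [ 568.5 -307.9   18. ] [ 565.9 -308.3   14. ]
scene purple [494 140  58  17 218] [522.4 148.2] [522.4 148.2] [ 3.8 58.5] 76.4 [525.6 605.8  18. ] [523.4 608.7  14. ]
scene purple [327 163  17  15 142] [334.8 169.9] [334.9 169.2] [15.5 14.1] 14.0 [467.  193.3  18. ] [466.1 193.7  14. ]
```

View pics/tc.png

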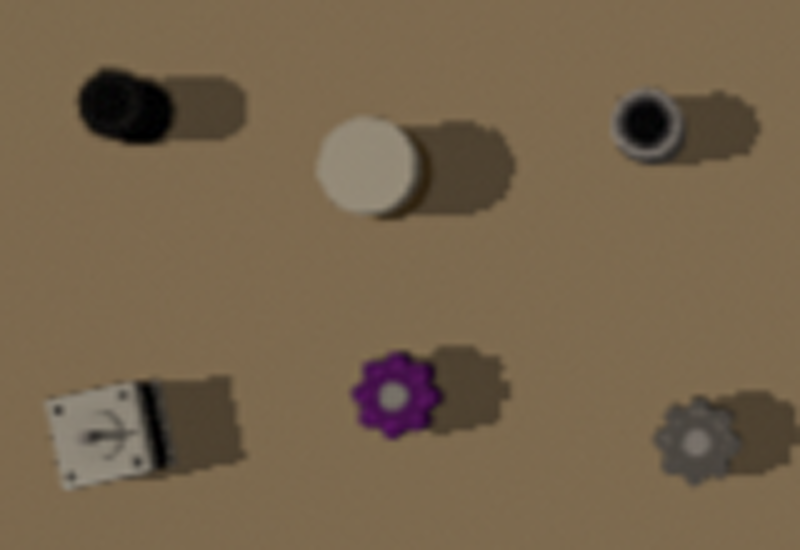

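View pics/sc.png

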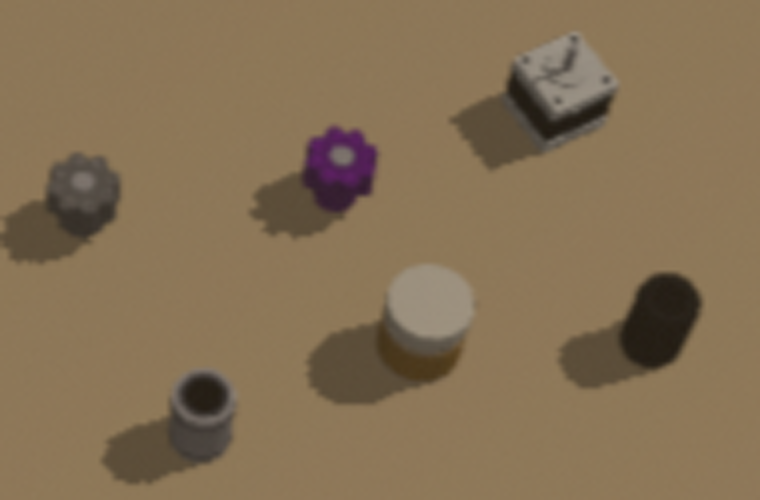

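```bash
python3 - <<'E'
from h import *
P={"jar":(48,(367,166),(430,306)),"bearing":(44,(647,124),(204,396)),"bushing":(44,(110,103),(668,300)),"purple":(36,(393,397),(342,156)),"grey":(36,(697,443),(83,182)),"motor":(40,(101,434),(563,77))}
tp=lambda p,n:((p[0]+.5)/n-.5,(p[1]+.5)/n-.5)
for n,(z,a,b) in P.items():
    a=tp(a,5);b=tp(b,4)
    A=cast("top",a[0]+130,a[1]+165,z);B=cast("scene",b[0]+250,b[1]+130,z)
    print(n,A.round(1),B.round(1))
cs=[cast("top",*(np.array(tp(p,5))+[130,165]),40)[:2] for p in((47,400),(135,380),(157,468),(67,490))]
for i in range(4):
    e=cs[(i+1)%4]-cs[i];print("motor edge",np.hypot(*e).round(1),np.degrees(np.arctan2(e[1],e[0])).round(1)%90)
t=cv2.imread("pics/top0.png");s=cv2.imread("pics/scene0.png")
cv2.imwrite("pics/tt.png",cv2.resize(t[172:272,355:460],None,fx=6,fy=6,interpolation=cv2.INTER_CUBIC))
cv2.imwrite("pics/st.png",cv2.resize(s[195:300,75:185],None,fx=6,fy=6,interpolation=cv2.INTER_CUBIC))
E
```

```text
jar [580.2 198.   48. ] [582.2 196.9  48. ]
bearing [598.6  73.6  44. ] [598.5  74.   44. ]
bushing [609.4 315.6  44. ] [609. 314.  44.]
purple [477.2 188.4  36. ] [476.9 188.3  36. ]
grey [456.7  52.   36. ] [455.7  52.1  36. ]
motor [460.7 319.8  40. ] [462.8 318.   40. ]
motor edge 41.1 12.599999999999994
motor edge 40.7 14.599999999999994
motor edge 42.1 13.700000000000003
motor edge 41.5 13.2
```

View pics/tt.png

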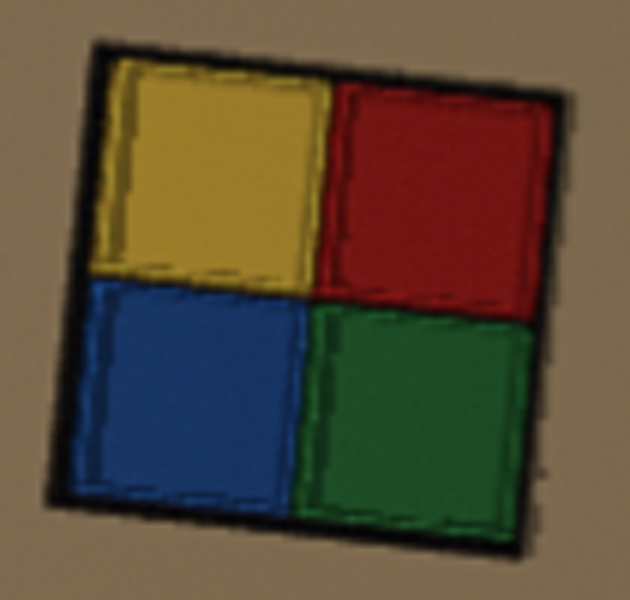

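View pics/st.png

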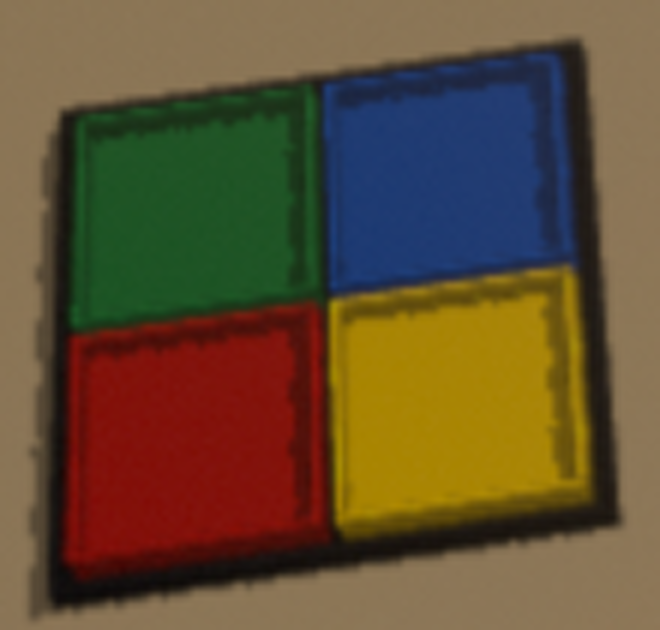

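```bash
python3 - <<'E'
from h import *
tp=lambda p,n:np.array(((p[0]+.5)/n-.5,(p[1]+.5)/n-.5))
C={k:cast("top",*(tp(p,6)+[355,172]),18)[:2] for k,p in dict(y=(110,57),r=(555,100),g=(520,543),b=(70,500)).items()}
ctr=sum(C.values())/4
ctr2=cast("scene",*(tp((325,299),6)+[75,195]),18)
print(ctr,ctr2,cast("top",*(tp((314,297),6)+[355,172]),18))
for a,b in("yr","bg","by","gr"):
    e=C[b]-C[a];print(np.hypot(*e),np.degrees(np.arctan2(e[1],e[0])))
th=np.mean([np.degrees(np.arctan2(*(C[b]-C[a])[::-1]))for a,b in("by","gr")]); print(th)
ux=np.array([np.cos(np.radians(th)),np.sin(np.radians(th))]);uy=np.array([-ux[1],ux[0]])
c=(ctr+ctr2[:2])/2
for k,i,j in(("y",1,1),("r",1,-1),("g",-1,-1),("b",-1,1)): print(k,(c+42*(i*ux+j*uy)).round(1))
E
```

```text
[ 526.84675135 -259.79491063] [ 527.41735697 -259.5584487    18.        ] [ 527.72124801 -259.86254077   18.        ]
168.42587501252277 -95.79859075775275
169.28344234260769 -95.56082206896883
168.3213120980006 -5.727033319784594
167.62207430461606 -5.434101035537021
-5.580567177660807
y [ 573. -222.]
r [ 564.8 -305.6]
g [ 481.2 -297.4]
b [ 489.4 -213.8]
```

```bash
cat > go.py <<'E'
import sys,numpy as np
from scipy.spatial.transform import Rotation as R
from bench import r
s=r.sense();x,y,z,yaw=map(float,sys.argv[1:5])
q=R.from_euler("xyz",s["tcp_rot"],degrees=True)
d=q.inv().apply(np.array([x,y,z])-s["tool_pos"])/10
a=(q.inv()*R.from_euler("xyz",[180,0,yaw],degrees=True)).as_rotvec(degrees=True)
print("t",s["time"],s["tool_pos"].round(1),s["tcp_rot"].round(1),"gap",round(s["finger_gap"],1),"F",s["ft_force"].round(1))
print("shift cm",d.round(2),"rot",a.round(1))
E
python3 go.py 598.5 73.8 130 25
```

```text
t 0.1 [ 257.5 -541.4  230.3] [-179.9   -0.    25.4] gap 85.8 F [ 0.4  0.  -0.7]
shift cm [ 57.21 -40.9   10.11] rot [-0.1 -0.   0.4]
```

```bash
python3 -m creep '57.2 -40.9 5 0 0 0 8.5;57.2 -40.9 5 0 0 0 8.5;57.2 -40.9 5 0 0 0 8.5;57.2 -40.9 5 0 0 0 8.5;57.2 -40.9 5 0 0 0 8.5;57.2 -40.9 5 0 0 0 8.5;57.2 -40.9 5 0 0 0 8.5;57.2 -40.9 5 0 0 0 8.5;57.2 -40.9 5 0 0 0 8.5;57.2 -40.9 5 0 0 0 8.5;57.2 -40.9 5 0 0 0 8.5;57.2 -40.9 5 0 0 0 8.5;57.2 -40.9 5 0 0 0 8.5;57.2 -40.9 5 0 0 0 8.5;57.2 -40.9 5 0 0 0 8.5;57.2 -40.9 5 0 0 0 8.5;57.2 -40.9 5 0 0 0 8.5;57.2 -40.9 10 0 0 0 8.5;57.2 -40.9 10 0 0 0 8.5;57.2 -40.9 10 0 0 0 8.5' 40; python3 go.py 598.5 73.8 10 25
```

```text
time: 2.1
tool_pos: [596.9, 72.3, 130.5]
tcp_rot: [-179.8, 0.2, 25.3]
ft_force: [-0.6, 0.6, 1.3]
finger_gap: 85.0
t 2.1 [596.9  72.3 130.5] [-179.8    0.2   25.3] gap 85.0 F [-0.6  0.6  1.3]
shift cm [ 0.25 -0.03 12.05] rot [-0.2  0.2  0.3]
```

```bash
python3 -m creep '0.2 0 4 0 0 0 8.5;0.2 0 8 0 0 0 8.5;0.2 0 10 0 0 0 8.5;0.2 0 11.9 0 0 0 8.5;0.2 0 11.9 0 0 0 8.5;0.2 0 11.9 0 0 0 8.5'; python3 go.py 598.5 73.8 11 25
python3 - <<'E'
from h import *
a=imaging.snapshot("top")[:,:,::-1];b=imaging.snapshot("scene")[:,:,::-1]
cv2.imwrite("pics/a1.png",np.hstack([cv2.resize(a[150:240,220:320],(390,351)),cv2.resize(b[160:280,240:370],(390,351))]))
E
```

```text
time: 2.7
tool_pos: [599.5, 72.8, 13.7]
tcp_rot: [-179.9, 0.1, 25.3]
ft_force: [0.6, -0.1, -0.2]
finger_gap: 84.8
t 2.7 [599.5  72.8  13.7] [-1.799e+02  1.000e-01  2.530e+01] gap 84.8 F [ 0.6 -0.1 -0.2]
shift cm [-0.05 -0.13  0.27] rot [-0.1  0.1  0.3]
```

View pics/a1.png

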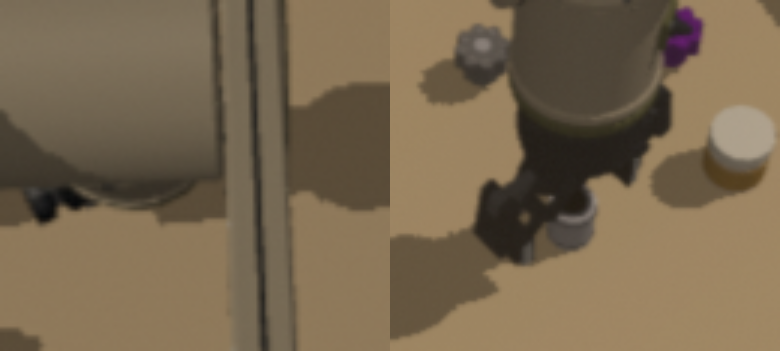

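The scene half shows the bearing at about (572,215), standing between the open fingers. The top camera's view is blocked by the arm. Closing on it next.

```bash
python3 -m creep '0 -0.1 0.3 0 0 0 8.5;0 -0.1 0.3 0 0 0 6;0 -0.1 0.3 0 0 0 4;0 -0.1 0.3 0 0 0 3;0 -0.1 0.3 0 0 0 2.5;0 -0.1 0.3 0 0 0 2.5;0 -0.1 0.3 0 0 0 2.5;0 -0.1 0.3 0 0 0 2.5;0 -0.1 0.3 0 0 0 2.5;0 -0.1 0.3 0 0 0 2.5' 40; python3 go.py 489.4 -213.8 130 25
```

```text
time: 3.8
tool_pos: [599.9, 74.0, 11.6]
tcp_rot: [-179.9, -0.1, 25.3]
ft_force: [-0.7, 0.5, 4.9]
finger_gap: 30.0
t 3.8 [599.9  74.   11.6] [-1.799e+02 -1.000e-01  2.530e+01] gap 30.0 F [-0.7  0.5  4.9]
shift cm [-22.29  21.28 -11.88] rot [-0.1 -0.   0.3]
```

```bash
python3 -m creep '0 0 -1 0 0 0 2.5;0 0 -3 0 0 0 2.5;0 0 -6 0 0 0 2.5;0 0 -9 0 0 0 2.5;0 0 -12 0 0 0 2.5;0 0 -12 0 0 0 2.5;0 0 -12 0 0 0 2.5'; python3 go.py 489.4 -213.8 130 25
python3 - <<'E'
from h import *
b=imaging.snapshot("scene")[:,:,::-1]
cv2.imwrite("pics/a2.png",cv2.resize(b[120:280,220:400],None,fx=3,fy=3))
E
```

```text
time: 4.5
tool_pos: [600.4, 73.8, 132.4]
tcp_rot: [-180.0, -0.1, 25.3]
ft_force: [0.5, -0.1, -1.9]
finger_gap: 30.0
t 4.5 [600.4  73.8 132.4] [-1.80e+02 -1.00e-01  2.53e+01] gap 30.0 F [ 0.5 -0.1 -1.9]
shift cm [-22.32  21.26   0.18] rot [-0.  -0.1  0.3]
```

View pics/a2.png

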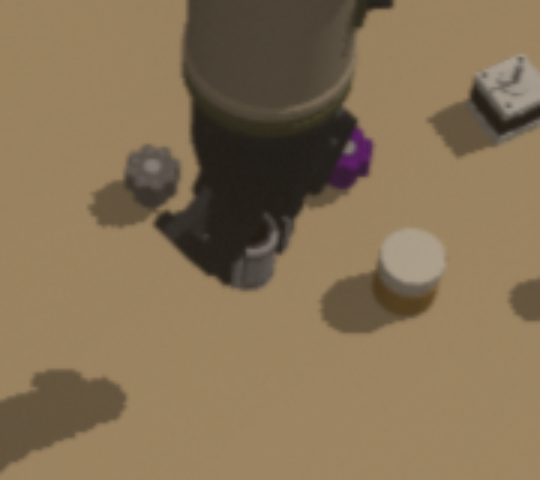

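The bearing hangs upright in the jaws at about (252,255), and neither knob has been disturbed. Carrying it to the blue bin.

```bash
python3 -m creep '-22.2 21.2 0 0 0 0 2.5;-22.2 21.2 0 0 0 0 2.5;-22.2 21.2 0 0 0 0 2.5;-22.2 21.2 0 0 0 0 2.5;-22.2 21.2 0 0 0 0 2.5;-22.2 21.2 0 0 0 0 2.5;-22.2 21.2 0 0 0 0 2.5;-22.2 21.2 0 0 0 0 2.5;-22.2 21.2 0 0 0 0 2.5;-22.2 21.2 0 0 0 0 2.5;-22.2 21.2 0 0 0 0 2.5;-22.2 21.2 0 0 0 0 2.5'; python3 go.py 490.5 -213.5 19.5 25
```

```text
time: 5.75
tool_pos: [489.6, -211.7, 130.4]
tcp_rot: [-179.9, 0.0, 25.4]
ft_force: [-0.2, -0.3, -1.3]
finger_gap: 30.2
t 5.75 [ 489.6 -211.7  130.4] [-179.9    0.    25.4] gap 30.2 F [-0.2 -0.3 -1.3]
shift cm [ 0.    0.21 11.09] rot [-0.1  0.   0.4]
```

```bash
python3 -m creep '0 0.2 4 0 0 0 2.5;0 0.2 7 0 0 0 2.5;0 0.2 9 0 0 0 2.5;0 0.2 10.5 0 0 0 2.5;0 0.2 10.9 0 0 0 2.5;0 0.2 11.1 0 0 0 2.5;0 0.2 11.1 0 0 0 2.5;0 0.2 11.1 0 0 0 2.5'; python3 go.py 490.5 -213.5 18.6 25
```

```text
time: 6.55
tool_pos: [491.4, -213.9, 20.8]
tcp_rot: [180.0, -0.1, 25.4]
ft_force: [1.1, 0.2, -2.3]
finger_gap: 30.1
t 6.55 [ 491.4 -213.9   20.8] [ 1.80e+02 -1.00e-01  2.54e+01] gap 30.1 F [ 1.1  0.2 -2.3]
shift cm [-0.07 -0.08  0.22] rot [ 0.  -0.1  0.4]
```

```bash
python3 -m creep '0 0 0.15 0 0 0 2.5;0 0 0.25 0 0 0 2.5;0 0 0.25 0 0 0 2.5;0 0 0.25 0 0 0 2.5'; python3 go.py 490.5 -213.5 18.6 25
```

```text
time: 6.95
tool_pos: [491.7, -214.1, 18.6]
tcp_rot: [180.0, -0.1, 25.4]
ft_force: [0.8, -0.2, -0.5]
finger_gap: 29.9
t 6.95 [ 491.7 -214.1   18.6] [ 1.80e+02 -1.00e-01  2.54e+01] gap 29.9 F [ 0.8 -0.2 -0.5]
shift cm [-0.08 -0.1  -0.  ] rot [ 0.  -0.1  0.4]
```

```bash
python3 -m creep '0 0 0 0 0 0 3.2;0 0 0 0 0 0 3.6;0 0 0 0 0 0 4.2;0 0 0 0 0 0 4.2;0 0 0 0 0 0 4.2;0 0 -2 0 0 0 4.4;0 0 -5 0 0 0 4.6;0 0 -8 0 0 0 6;0 0 -11 0 0 0 8.5;0 0 -11 0 0 0 8.5;0 0 -11 0 0 0 8.5'; python3 go.py 581 197.5 130 25
```

```text
time: 8.05
tool_pos: [492.2, -214.4, 129.5]
tcp_rot: [179.9, -0.2, 25.4]
ft_force: [-0.4, 0.8, -0.0]
finger_gap: 84.8
t 8.05 [ 492.2 -214.4  129.5] [179.9  -0.2  25.4] gap 84.8 F [-0.4  0.8 -0. ]
shift cm [ 25.69 -33.4   -0.06] rot [ 0.1 -0.2  0.4]
```

```bash
python3 -m creep '25.7 -33.4 0 0 0 0 8.5;25.7 -33.4 0 0 0 0 8.5;25.7 -33.4 0 0 0 0 8.5;25.7 -33.4 0 0 0 0 8.5;25.7 -33.4 0 0 0 0 8.5;25.7 -33.4 0 0 0 0 8.5;25.7 -33.4 0 0 0 0 8.5;25.7 -33.4 0 0 0 0 8.5;25.7 -33.4 0 0 0 0 8.5;25.7 -33.4 0 0 0 0 8.5;25.7 -33.4 0 0 0 0 8.5;25.7 -33.4 0 0 0 0 8.5;25.7 -33.4 0 0 0 0 8.5;25.7 -33.4 0 0 0 0 8.5'; python3 go.py 581 197.5 10 25
python3 - <<'E'
from h import *
a=imaging.snapshot("top")[:,:,::-1]
cv2.imwrite("pics/a3.png",cv2.resize(a[172:272,355:460],None,fx=5,fy=5))
E
```

```text
time: 9.45
tool_pos: [581.0, 196.4, 129.4]
tcp_rot: [179.9, -0.2, 25.3]
ft_force: [-0.2, 0.4, -0.1]
finger_gap: 85.0
t 9.45 [581.  196.4 129.4] [179.9  -0.2  25.3] gap 85.0 F [-0.2  0.4 -0.1]
shift cm [ 1.000e-02 -1.300e-01  1.194e+01] rot [ 0.1 -0.2  0.3]
```

View pics/a3.png

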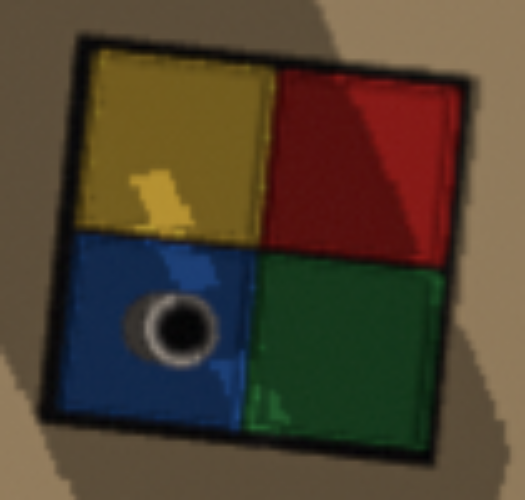

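The bearing stands upright in the blue bin: its base is near (152,327) and the bin's centre is about (155,325). Now the jar.

```bash
python3 -m creep '0 -0.1 4 0 0 0 8.5;0 -0.1 8 0 0 0 8.5;0 -0.1 10 0 0 0 8.5;0 -0.1 11.5 0 0 0 8.5;0 -0.1 12 0 0 0 8.5;0 -0.1 12 0 0 0 8.5;0 -0.1 12 0 0 0 8.5'; python3 go.py 581 197.5 11 25
python3 - <<'E'
from h import *
print(cast("top",(180.5)/5-.5+355,(327.5)/5-.5+172,51))
b=imaging.snapshot("scene")[:,:,::-1]
cv2.imwrite("pics/a4.png",cv2.resize(b[120:280,250:430],None,fx=3,fy=3))
E
```

```text
time: 10.2
tool_pos: [582.5, 197.6, 11.2]
tcp_rot: [179.8, -0.3, 25.3]
ft_force: [-0.7, -0.1, -0.5]
finger_gap: 85.2
t 10.2 [582.5 197.6  11.2] [179.8  -0.3  25.3] gap 85.2 F [-0.7 -0.1 -0.5]
shift cm [-0.14 -0.05  0.02] rot [ 0.2 -0.3  0.3]
[ 492.62877457 -213.64248937   51.        ]
```

View pics/a4.png

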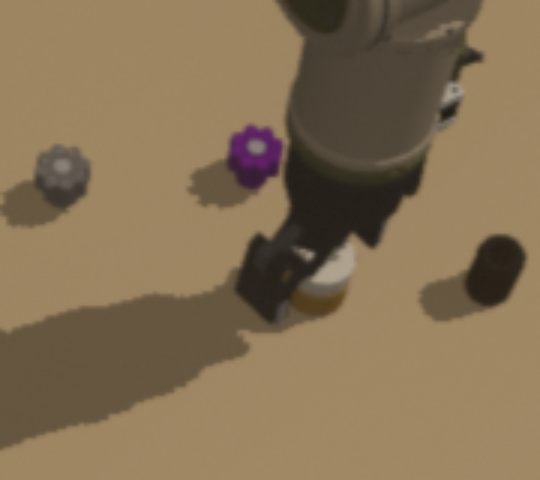

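The jar, at about (325,275), is between the fingers. The bearing's top measures (492.6, -213.6), which is 3 mm from the blue centre. Gripping the jar and lifting it.

```bash
python3 -m creep '0 0 0 0 0 0 7;0 0 0 0 0 0 5.5;0 0 0 0 0 0 4.5;0 0 0 0 0 0 3.7;0 0 0 0 0 0 3.7;0 0 0 0 0 0 3.7;0 0 0 0 0 0 3.7;0 0 0 0 0 0 3.7;0 0 0 0 0 0 3.7;0 0 -1 0 0 0 3.7;0 0 -3 0 0 0 3.7;0 0 -6 0 0 0 3.7;0 0 -9 0 0 0 3.7;0 0 -12 0 0 0 3.7;0 0 -12 0 0 0 3.7;0 0 -12 0 0 0 3.7' 40; python3 go.py 565.8 -305.6 130 25
```

```text
time: 11.85
tool_pos: [582.3, 197.8, 132.4]
tcp_rot: [179.8, -0.4, 25.3]
ft_force: [-0.7, 0.7, -1.8]
finger_gap: 43.0
t 11.85 [582.3 197.8 132.4] [179.8  -0.4  25.3] gap 43.0 F [-0.7  0.7 -1.8]
shift cm [-23.02  44.8    0.22] rot [ 0.2 -0.4  0.3]
```

```bash
python3 -m creep '-23 44.8 0 0.2 -0.3 0 3.7;-23 44.8 0 0.2 -0.3 0 3.7;-23 44.8 0 0.2 -0.3 0 3.7;-23 44.8 0 0.2 -0.3 0 3.7;-23 44.8 0 0.2 -0.3 0 3.7;-23 44.8 0 0.2 -0.3 0 3.7;-23 44.8 0 0.2 -0.3 0 3.7;-23 44.8 0 0.2 -0.3 0 3.7;-23 44.8 0 0.2 -0.3 0 3.7;-23 44.8 0 0.2 -0.3 0 3.7;-23 44.8 0 0.2 -0.3 0 3.7;-23 44.8 0 0.2 -0.3 0 3.7;-23 44.8 0 0.2 -0.3 0 3.7;-23 44.8 0 0.2 -0.3 0 3.7;-23 44.8 0 0.2 -0.3 0 3.7'; python3 go.py 565.8 -305.6 20 25
```

```text
time: 13.35
tool_pos: [566.2, -304.0, 132.0]
tcp_rot: [-180.0, -0.1, 25.4]
ft_force: [0.1, -0.4, -1.5]
finger_gap: 42.9
t 13.35 [ 566.2 -304.   132. ] [-1.80e+02 -1.00e-01  2.54e+01] gap 42.9 F [ 0.1 -0.4 -1.5]
shift cm [-0.13  0.13 11.2 ] rot [-0.  -0.1  0.4]
```

```bash
python3 -m creep '-0.1 0.1 4 0 0 0 3.7;-0.1 0.1 7 0 0 0 3.7;-0.1 0.1 9 0 0 0 3.7;-0.1 0.1 10.5 0 0 0 3.7;-0.1 0.1 11 0 0 0 3.7;-0.1 0.1 11.2 0 0 0 3.7;-0.1 0.1 11.3 0 0 0 3.7;-0.1 0.1 11.3 0 0 0 3.7;-0.1 0.1 11.3 0 0 0 3.7'; python3 go.py 565.8 -305.6 18 25
```

```text
time: 14.25
tool_pos: [566.7, -305.6, 20.2]
tcp_rot: [179.9, -0.2, 25.4]
ft_force: [0.2, 0.8, -1.5]
finger_gap: 43.0
t 14.25 [ 566.7 -305.6   20.2] [179.9  -0.2  25.4] gap 43.0 F [ 0.2  0.8 -1.5]
shift cm [-0.08 -0.04  0.22] rot [ 0.1 -0.2  0.4]
```

```bash
python3 -m creep '-0.1 0 0.1 0 0 0 3.7;-0.1 0 0.2 0 0 0 3.7;-0.1 0 0.25 0 0 0 3.7;-0.1 0 0.25 0 0 0 3.7;-0.1 0 0.25 0 0 0 3.7'; python3 go.py 565.8 -305.6 18 25
```

```text
time: 14.75
tool_pos: [566.2, -306.6, 19.3]
tcp_rot: [179.9, -0.2, 25.4]
ft_force: [-4.8, 2.3, 8.6]
finger_gap: 43.1
t 14.75 [ 566.2 -306.6   19.3] [179.9  -0.2  25.4] gap 43.1 F [-4.8  2.3  8.6]
shift cm [ 0.01 -0.1   0.13] rot [ 0.1 -0.2  0.4]
```

```bash
python3 -m creep '0 0 0 0 0 0 4.5;0 0 0 0 0 0 4.8;0 0 0 0 0 0 5.2;0 0 0 0 0 0 5.2;0 0 0 0 0 0 5.2;0 0 -2 0 0 0 5.4;0 0 -5 0 0 0 5.6;0 0 -8 0 0 0 6;0 0 -11 0 0 0 8.5;0 0 -11 0 0 0 8.5;0 0 -11 0 0 0 8.5'; python3 go.py 477 188.3 130 22
```

```text
time: 15.85
tool_pos: [566.3, -306.9, 130.3]
tcp_rot: [179.8, -0.3, 25.4]
ft_force: [0.5, 0.5, -0.2]
finger_gap: 84.8
t 15.85 [ 566.3 -306.9  130.3] [179.8  -0.3  25.4] gap 84.8 F [ 0.5  0.5 -0.2]
shift cm [ 13.19 -48.56  -0.1 ] rot [ 0.2 -0.3  3.4]
```

```bash
python3 -m creep '13.2 -48.6 0 0.2 -0.3 5 8.5;13.2 -48.6 0 0.2 -0.3 5 8.5;13.2 -48.6 0 0.2 -0.3 5 8.5;13.2 -48.6 0 0.2 -0.3 5 8.5;13.2 -48.6 0 0.2 -0.3 5 8.5;13.2 -48.6 0 0.2 -0.3 5 8.5;13.2 -48.6 0 0.2 -0.3 5 8.5;13.2 -48.6 0 0.2 -0.3 5 8.5;13.2 -48.6 0 0.2 -0.3 5 8.5;13.2 -48.6 0 0.2 -0.3 5 8.5;13.2 -48.6 0 0.2 -0.3 5 8.5;13.2 -48.6 0 0.2 -0.3 5 8.5;13.2 -48.6 0 0.2 -0.3 5 8.5;13.2 -48.6 0 0.2 -0.3 5 8.5;13.2 -48.6 0 0.2 -0.3 5 8.5;13.2 -48.6 0 0.2 -0.3 5 8.5'; python3 go.py 477 188.3 8 20
python3 - <<'E'
from h import *
a=imaging.snapshot("top")[:,:,::-1];b=imaging.snapshot("scene")[:,:,::-1]
cv2.imwrite("pics/a5.png",np.hstack([cv2.resize(a[172:272,355:460],(400,380)),cv2.resize(b[195:300,75:185],(400,380))]))
E
```

```text
time: 17.45
tool_pos: [477.2, 187.7, 129.0]
tcp_rot: [180.0, 0.0, 20.3]
ft_force: [0.4, 0.1, -0.3]
finger_gap: 85.2
t 17.45 [477.2 187.7 129. ] [180.    0.   20.3] gap 85.2 F [ 0.4  0.1 -0.3]
shift cm [ 0.   -0.07 12.1 ] rot [0.  0.  0.3]
```

View pics/a5.png

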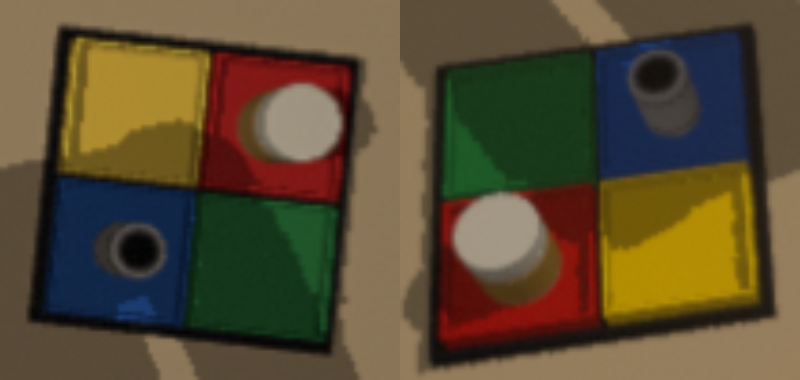

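Both are standing. In the left half the jar's lid is at (301,123) in the red bin and the bearing's bore at (138,250) in the blue bin. Next the purple knob.

```bash
python3 -c "
from h import *
print(cast('top',301.5/3.81-.5+355,123.5/3.8-.5+172,55))"
python3 -m creep '0 0 4 0 0 0 8.5;0 0 8 0 0 0 8.5;0 0 10 0 0 0 8.5;0 0 11.5 0 0 0 8.5;0 0 12.1 0 0 0 8.5;0 0 12.1 0 0 0 8.5;0 0 12.1 0 0 0 8.5'; python3 go.py 477 188.3 8 20
```

```text
[ 564.02121076 -306.49609292   55.        ]
time: 18.25
tool_pos: [478.3, 188.4, 9.4]
tcp_rot: [180.0, -0.1, 20.4]
ft_force: [-0.1, 0.7, -0.1]
finger_gap: 85.3
t 18.25 [478.3 188.4   9.4] [ 1.80e+02 -1.00e-01  2.04e+01] gap 85.3 F [-0.1  0.7 -0.1]
shift cm [-0.12 -0.04  0.14] rot [ 0.  -0.1  0.4]
```

```bash
python3 -m creep '-0.1 0 0.3 0 0 0 7;-0.1 0 0.3 0 0 0 5.5;-0.1 0 0.3 0 0 0 4.5;-0.1 0 0.3 0 0 0 3.3;-0.1 0 0.3 0 0 0 3.3;-0.1 0 0.3 0 0 0 3.3;-0.1 0 0.3 0 0 0 3.3;-0.1 0 0.3 0 0 0 3.3;-0.1 0 0.3 0 0 0 3.3;-0.1 0 -1 0 0 0 3.3;-0.1 0 -3 0 0 0 3.3;-0.1 0 -6 0 0 0 3.3;-0.1 0 -9 0 0 0 3.3;-0.1 0 -12 0 0 0 3.3;-0.1 0 -12 0 0 0 3.3;-0.1 0 -12 0 0 0 3.3' 30; python3 go.py 573.5 -222 130 20
python3 - <<'E'
from h import *
b=imaging.snapshot("scene")[:,:,::-1]
cv2.imwrite("pics/a6.png",cv2.resize(b[80:240,250:430],None,fx=3,fy=3))
E
```

```text
time: 19.85
tool_pos: [477.8, 188.2, 130.6]
tcp_rot: [180.0, -0.2, 20.4]
ft_force: [-0.7, -0.1, -0.7]
finger_gap: 38.7
t 19.85 [477.8 188.2 130.6] [180.   -0.2  20.4] gap 38.7 F [-0.7 -0.1 -0.7]
shift cm [-5.29 41.78  0.07] rot [ 0.  -0.2  0.4]
```

View pics/a6.png

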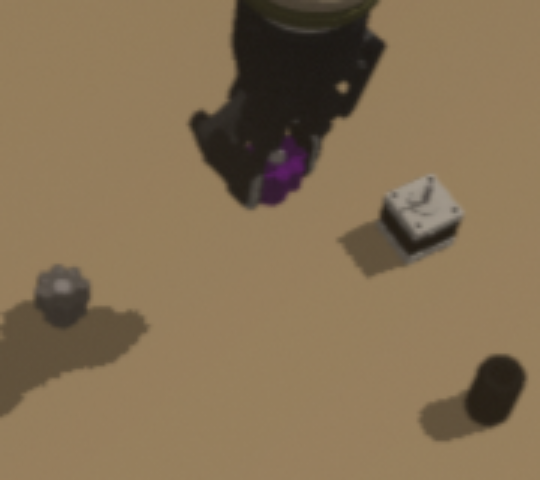

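The purple knob is held at about (280,170). It is clear of the table, and the grey knob and the motor stand undisturbed. Carrying it to the yellow bin.

```bash
python3 -m creep '-5.3 41.9 0 0 -0.2 0 3.3;-5.3 41.9 0 0 -0.2 0 3.3;-5.3 41.9 0 0 -0.2 0 3.3;-5.3 41.9 0 0 -0.2 0 3.3;-5.3 41.9 0 0 -0.2 0 3.3;-5.3 41.9 0 0 -0.2 0 3.3;-5.3 41.9 0 0 -0.2 0 3.3;-5.3 41.9 0 0 -0.2 0 3.3;-5.3 41.9 0 0 -0.2 0 3.3;-5.3 41.9 0 0 -0.2 0 3.3;-5.3 41.9 0 0 -0.2 0 3.3;-5.3 41.9 0 0 -0.2 0 3.3;-5.3 41.9 0 0 -0.2 0 3.3'; python3 go.py 573.5 -222 16 20
```

```text
time: 21.2
tool_pos: [572.6, -221.8, 128.9]
tcp_rot: [-180.0, 0.1, 20.4]
ft_force: [0.2, 0.3, -0.4]
finger_gap: 39.1
t 21.2 [ 572.6 -221.8  128.9] [-1.80e+02  1.00e-01  2.04e+01] gap 39.1 F [ 0.2  0.3 -0.4]
shift cm [ 0.1   0.05 11.29] rot [-0.   0.1  0.4]
```

```bash
python3 -m creep '0.1 0 4 0 0 0 3.3;0.1 0 7 0 0 0 3.3;0.1 0 9 0 0 0 3.3;0.1 0 10.5 0 0 0 3.3;0.1 0 11 0 0 0 3.3;0.1 0 11.2 0 0 0 3.3;0.1 0 11.2 0 0 0 3.3;0.1 0 11.2 0 0 0 3.3;0.1 0 11.2 0 0 0 3.3'; python3 go.py 573.5 -222 14 20
```

```text
time: 22.1
tool_pos: [574.1, -221.9, 18.1]
tcp_rot: [179.9, 0.1, 20.4]
ft_force: [-0.9, 0.1, 0.2]
finger_gap: 39.0
t 22.1 [ 574.1 -221.9   18.1] [1.799e+02 1.000e-01 2.040e+01] gap 39.0 F [-0.9  0.1  0.2]
shift cm [-0.06 -0.01  0.41] rot [0.1 0.1 0.4]
```

```bash
python3 -m creep '-0.1 0 0.1 0 0 0 3.3;-0.1 0 0.2 0 0 0 3.3;-0.1 0 0.3 0 0 0 3.3;-0.1 0 0.3 0 0 0 3.3'; python3 go.py 573.5 -222 14 20
```

```text
time: 22.5
tool_pos: [572.9, -222.3, 14.9]
tcp_rot: [180.0, 0.1, 20.4]
ft_force: [-0.1, -0.0, -0.7]
finger_gap: 38.8
t 22.5 [ 572.9 -222.3   14.9] [1.80e+02 1.00e-01 2.04e+01] gap 38.8 F [-0.1 -0.  -0.7]
shift cm [ 0.06 -0.01  0.09] rot [0.  0.1 0.4]
```

```bash
python3 -m creep '0 0 0.1 0 0 0 3.3;0 0 0.1 0 0 0 3.3;0 0 0.15 0 0 0 3.3;0 0 0.15 0 0 0 3.3'; python3 go.py 573.5 -222 14 20
python3 - <<'E'
from h import *
b=imaging.snapshot("scene")[:,:,::-1]
cv2.imwrite("pics/a7.png",cv2.resize(b[180:310,70:210],None,fx=4,fy=4))
E
```

```text
time: 22.9
tool_pos: [573.1, -222.3, 14.0]
tcp_rot: [179.9, 0.1, 20.4]
ft_force: [-3.2, 1.5, 7.0]
finger_gap: 39.1
t 22.9 [ 573.1 -222.3   14. ] [1.799e+02 1.000e-01 2.040e+01] gap 39.1 F [-3.2  1.5  7. ]
shift cm [ 0.05 -0.02  0.  ] rot [0.1 0.1 0.4]
```

View pics/a7.png

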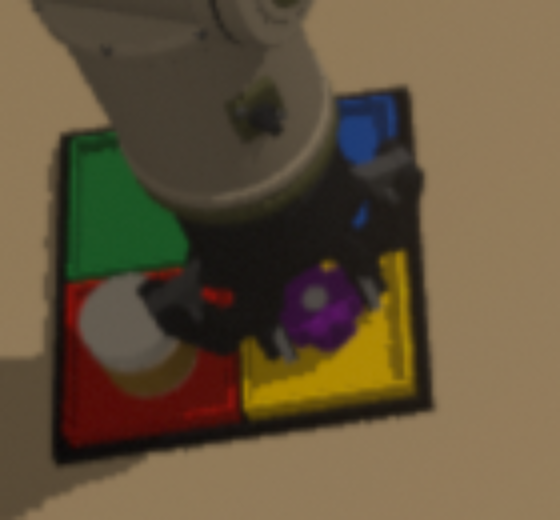

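The knob is on the yellow floor, with 7 N of contact, at about (320,305). The finger knuckle is above the jar's lid edge at about (170,300), so I'll open only a little before rising.

```bash
python3 -m creep '0 0 0 0 0 0 4.1;0 0 0 0 0 0 4.3;0 0 0 0 0 0 4.5;0 0 0 0 0 0 4.5;0 0 0 0 0 0 4.5;0 0 -2 0 0 0 4.6;0 0 -5 0 0 0 4.6;0 0 -8 0 0 0 6;0 0 -11 0 0 0 8.5;0 0 -11 0 0 0 8.5;0 0 -11 0 0 0 8.5'; python3 go.py 461.7 318.9 130 13.5
```

```text
time: 24.05
tool_pos: [573.9, -222.5, 125.1]
tcp_rot: [179.9, -0.0, 20.4]
ft_force: [-0.8, -0.6, -0.6]
finger_gap: 85.0
t 24.05 [ 573.9 -222.5  125.1] [179.9  -0.   20.4] gap 85.0 F [-0.8 -0.6 -0.6]
shift cm [  8.4  -54.65  -0.63] rot [ 0.1 -0.   6.9]
```

```bash
python3 -m creep '8.4 -54.7 -0.6 0.1 0 6.9 8.5;8.4 -54.7 -0.6 0.1 0 6.9 8.5;8.4 -54.7 -0.6 0.1 0 6.9 8.5;8.4 -54.7 -0.6 0.1 0 6.9 8.5;8.4 -54.7 -0.6 0.1 0 6.9 8.5;8.4 -54.7 -0.6 0.1 0 6.9 8.5;8.4 -54.7 -0.6 0.1 0 6.9 8.5;8.4 -54.7 -0.6 0.1 0 6.9 8.5;8.4 -54.7 -0.6 0.1 0 6.9 8.5;8.4 -54.7 -0.6 0.1 0 6.9 8.5;8.4 -54.7 -0.6 0.1 0 6.9 8.5;8.4 -54.7 -0.6 0.1 0 6.9 8.5;8.4 -54.7 -0.6 0.1 0 6.9 8.5;8.4 -54.7 -0.6 0.1 0 6.9 8.5;8.4 -54.7 -0.6 0.1 0 6.9 8.5;8.4 -54.7 -0.6 0.1 0 6.9 8.5;8.4 -54.7 -0.6 0.1 0 6.9 8.5'; python3 go.py 461.7 318.9 9 13.5
python3 - <<'E'
from h import *
a=imaging.snapshot("top")[:,:,::-1];b=imaging.snapshot("scene")[:,:,::-1]
cv2.imwrite("pics/a8.png",np.hstack([cv2.resize(a[172:272,355:460],(420,400)),cv2.resize(b[50:250,300:480],(360,400))]))
E
```

```text
time: 25.75
tool_pos: [462.0, 318.5, 129.7]
tcp_rot: [180.0, -0.0, 13.4]
ft_force: [-0.7, 0.4, 0.0]
finger_gap: 85.2
t 25.75 [462.  318.5 129.7] [180.   -0.   13.4] gap 85.2 F [-0.7  0.4  0. ]
shift cm [-0.02 -0.06 12.07] rot [ 0.  -0.  -0.1]
```

View pics/a8.png

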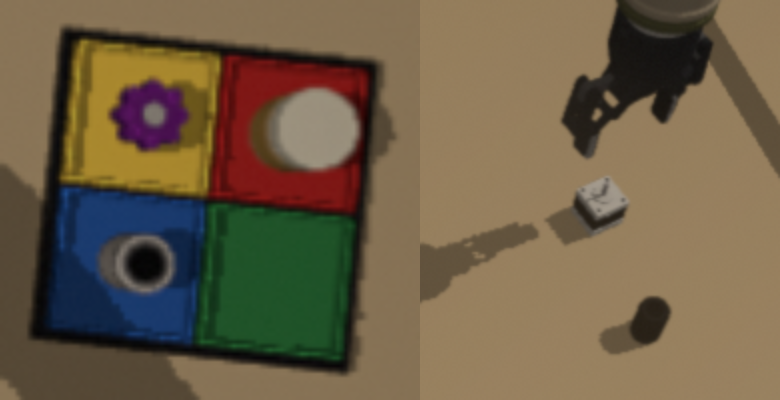

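The top view shows the purple knob upright and central in the yellow bin (dot at 153,114), with the jar and bearing still in place. In the right half the motor, at about (600,205), lies ahead of the jaws. Descending on it.

```bash
python3 -c "
from h import *
print(cast('top',153.5/4-.5+355,114.5/4-.5+172,43))"
python3 -m creep '0 0 4 0 0 0 8.5;0 0 8 0 0 0 8.5;0 0 10 0 0 0 8.5;0 0 11.5 0 0 0 8.5;0 0 12.1 0 0 0 8.5;0 0 12.1 0 0 0 8.5;0 0 12.1 0 0 0 8.5;0 0 12.1 0 0 0 8.5'; python3 go.py 461.7 318.9 9 13.5
```

```text
[ 573.60393275 -221.80423933   43.        ]
time: 26.65
tool_pos: [463.2, 319.5, 10.5]
tcp_rot: [-180.0, -0.2, 13.5]
ft_force: [-0.2, -0.6, -0.1]
finger_gap: 85.1
t 26.65 [463.2 319.5  10.5] [-180.    -0.2   13.5] gap 85.1 F [-0.2 -0.6 -0.1]
shift cm [-0.16  0.02  0.15] rot [-0.  -0.2 -0. ]
```

```bash
python3 - <<'E'
from h import *
b=imaging.snapshot("scene")[:,:,::-1]
cv2.imwrite("pics/a9.png",cv2.resize(b[70:210,320:480],None,fx=4,fy=4))
E
```

```text
(no output)
```

View pics/a9.png

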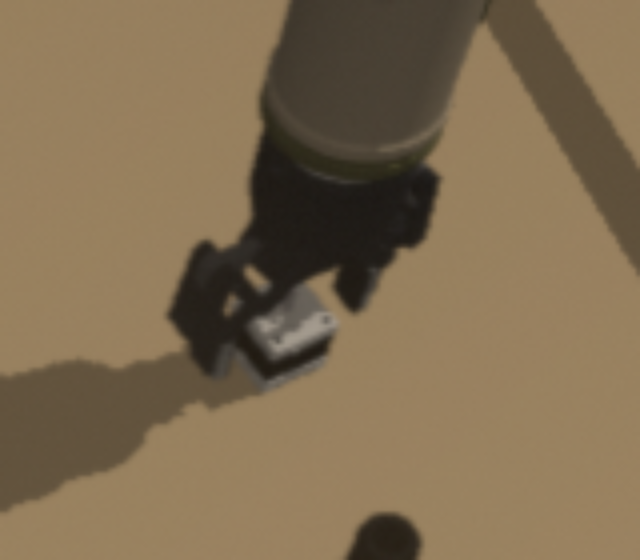

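The motor, at about (290,335), sits between the fingers and square to the pads. Gripping harder because it is heavier.

```bash
python3 -m creep '-0.1 0 0.1 0 0 0 7;-0.1 0 0.1 0 0 0 5.5;-0.1 0 0.1 0 0 0 4.5;-0.1 0 0.1 0 0 0 3.5;-0.1 0 0.1 0 0 0 3.5;-0.1 0 0.1 0 0 0 3.5;-0.1 0 0.1 0 0 0 3.5;-0.1 0 0.1 0 0 0 3.5;-0.1 0 0.1 0 0 0 3.5;-0.1 0 -1 0 0 0 3.5;-0.1 0 -3 0 0 0 3.5;-0.1 0 -6 0 0 0 3.5;-0.1 0 -9 0 0 0 3.5;-0.1 0 -12 0 0 0 3.5;-0.1 0 -12 0 0 0 3.5;-0.1 0 -12 0 0 0 3.5' 60; python3 go.py 481.7 -297.4 130 13.5
```

```text
time: 28.3
tool_pos: [461.9, 319.1, 130.7]
tcp_rot: [-180.0, -0.2, 13.5]
ft_force: [-0.8, 0.6, -3.2]
finger_gap: 40.9
t 28.3 [461.9 319.1 130.7] [-180.    -0.2   13.5] gap 40.9 F [-0.8  0.6 -3.2]
shift cm [-1.245e+01  6.041e+01  1.000e-02] rot [-0.  -0.2 -0. ]
```

```bash
python3 -m creep '-12.4 60.4 0 0 -0.2 0 3.5;-12.4 60.4 0 0 -0.2 0 3.5;-12.4 60.4 0 0 -0.2 0 3.5;-12.4 60.4 0 0 -0.2 0 3.5;-12.4 60.4 0 0 -0.2 0 3.5;-12.4 60.4 0 0 -0.2 0 3.5;-12.4 60.4 0 0 -0.2 0 3.5;-12.4 60.4 0 0 -0.2 0 3.5;-12.4 60.4 0 0 -0.2 0 3.5;-12.4 60.4 0 0 -0.2 0 3.5;-12.4 60.4 0 0 -0.2 0 3.5;-12.4 60.4 0 0 -0.2 0 3.5;-12.4 60.4 0 0 -0.2 0 3.5;-12.4 60.4 0 0 -0.2 0 3.5;-12.4 60.4 0 0 -0.2 0 3.5;-12.4 60.4 0 0 -0.2 0 3.5;-12.4 60.4 0 0 -0.2 0 3.5;-12.4 60.4 0 0 -0.2 0 3.5'; python3 go.py 481.7 -297.4 20 13.5
```

```text
time: 30.1
tool_pos: [482.4, -296.1, 130.2]
tcp_rot: [-180.0, -0.0, 13.6]
ft_force: [0.7, 0.4, -2.2]
finger_gap: 41.1
t 30.1 [ 482.4 -296.1  130.2] [-180.    -0.    13.6] gap 41.1 F [ 0.7  0.4 -2.2]
shift cm [-0.11  0.12 11.02] rot [-0.  -0.   0.1]
```

```bash
python3 -m creep '-0.1 0.1 4 0 0 0 3.5;-0.1 0.1 7 0 0 0 3.5;-0.1 0.1 9 0 0 0 3.5;-0.1 0.1 10.5 0 0 0 3.5;-0.1 0.1 10.9 0 0 0 3.5;-0.1 0.1 11.1 0 0 0 3.5;-0.1 0.1 11.1 0 0 0 3.5;-0.1 0.1 11.1 0 0 0 3.5;-0.1 0.1 11.1 0 0 0 3.5'; python3 go.py 481.7 -297.4 17 13.5
```

```text
time: 31.0
tool_pos: [482.5, -297.8, 20.3]
tcp_rot: [179.9, -0.1, 13.6]
ft_force: [-0.2, -0.1, -2.4]
finger_gap: 41.1
t 31.0 [ 482.5 -297.8   20.3] [ 1.799e+02 -1.000e-01  1.360e+01] gap 41.1 F [-0.2 -0.1 -2.4]
shift cm [-0.07 -0.06  0.33] rot [ 0.1 -0.1  0.1]
```

```bash
python3 -m creep '-0.1 0 0.1 0 0 0 3.5;-0.1 0 0.2 0 0 0 3.5;-0.1 0 0.25 0 0 0 3.5;-0.1 0 0.25 0 0 0 3.5;-0.1 0 0.25 0 0 0 3.5'; python3 go.py 481.7 -297.4 17 13.5
```

```text
time: 31.5
tool_pos: [481.4, -298.0, 17.7]
tcp_rot: [179.9, -0.1, 13.6]
ft_force: [-0.1, 0.1, -2.1]
finger_gap: 41.4
t 31.5 [ 481.4 -298.    17.7] [ 1.799e+02 -1.000e-01  1.360e+01] gap 41.4 F [-0.1  0.1 -2.1]
shift cm [ 0.04 -0.05  0.07] rot [ 0.1 -0.1  0.1]
```

```bash
python3 -m creep '0 0 0.05 0 0 0 3.5;0 0 0.1 0 0 0 3.5;0 0 0.1 0 0 0 3.5;0 0 0.1 0 0 0 3.5'; python3 go.py 481.7 -297.4 17 13.5
```

```text
time: 31.9
tool_pos: [481.4, -298.0, 17.0]
tcp_rot: [179.9, -0.1, 13.6]
ft_force: [-1.4, 0.8, 3.0]
finger_gap: 40.7
t 31.9 [ 481.4 -298.    17. ] [ 1.799e+02 -1.000e-01  1.360e+01] gap 40.7 F [-1.4  0.8  3. ]
shift cm [ 0.04 -0.05 -0.  ] rot [ 0.1 -0.1  0.1]
```

```bash
python3 -m creep '0 0 0 0 0 0 4.3;0 0 0 0 0 0 4.6;0 0 0 0 0 0 4.8;0 0 0 0 0 0 4.8;0 0 0 0 0 0 4.8;0 0 -2 0 0 0 4.9;0 0 -5 0 0 0 5;0 0 -8 0 0 0 5;0 0 -11 0 0 0 6;0 0 -15 0 0 0 6;0 0 -20 0 0 0 8;0 0 -20 0 0 0 8;0 0 -20 0 0 0 8' ; python3 go.py 250 -545 230 13.5
```

```text
time: 33.2
tool_pos: [482.1, -298.6, 219.2]
tcp_rot: [179.7, -0.3, 13.6]
ft_force: [0.0, 0.4, -0.2]
finger_gap: 79.7
t 33.2 [ 482.1 -298.6  219.2] [179.7  -0.3  13.6] gap 79.7 F [ 0.   0.4 -0.2]
shift cm [-28.33  18.51  -1.13] rot [ 0.3 -0.3  0.1]
```

```bash
python3 -m creep '-28.3 18.5 -1 0 0 0 8;-28.3 18.5 -1 0 0 0 8;-28.3 18.5 -1 0 0 0 8;-28.3 18.5 -1 0 0 0 8;-28.3 18.5 -1 0 0 0 8;-28.3 18.5 -1 0 0 0 8;-28.3 18.5 -1 0 0 0 8;-28.3 18.5 -1 0 0 0 8;-28.3 18.5 -1 0 0 0 8;-28.3 18.5 -1 0 0 0 8;-28.3 18.5 -1 0 0 0 8;-28.3 18.5 -1 0 0 0 8' 
python3 - <<'E'
from h import *
a=imaging.snapshot("top")[:,:,::-1];b=imaging.snapshot("scene")[:,:,::-1]
cv2.imwrite("pics/f1.png",cv2.resize(a[165:275,130:460],None,fx=2.4,fy=2.4,interpolation=cv2.INTER_CUBIC))
cv2.imwrite("pics/f2.png",np.hstack([cv2.resize(a[172:272,355:460],(420,400)),cv2.resize(b[195:300,75:185],(380,400))]))
a0=cv2.imread("pics/top0.png")
for n,(u,v) in dict(bushing=(155,187),grey=(270,253)).items():
    p=a0[v-14:v+14,u-14:u+14];q=a[v-25:v+25,u-25:u+25]
    m=cv2.matchTemplate(q,p,cv2.TM_CCOEFF_NORMED);print(n,cv2.minMaxLoc(m)[1::2],"expect (11,11)")
E
```

```text
time: 34.4
tool_pos: [251.3, -544.0, 228.5]
tcp_rot: [179.8, -0.3, 13.7]
ft_force: [-0.7, -0.5, 0.7]
finger_gap: 79.8
bushing (0.9995555281639099, (11, 11)) expect (11,11)
grey (0.9990363717079163, (11, 11)) expect (11,11)
```

View pics/f1.png

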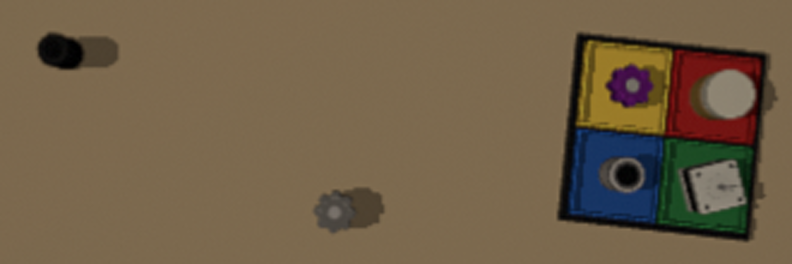

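View pics/f2.png

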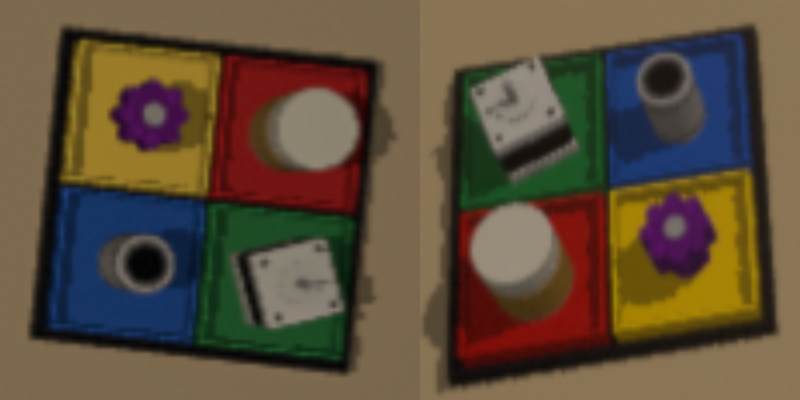

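All four items stand in their bins and the two look-alikes are unmoved. In the second picture the motor's top centre is at about (296,283) in the left half. Putting numbers to each from both views.

```bash
python3 - <<'E'
from h import *
B=dict(motor=(47,(296,283),(524,108),(481.2,-297.4)),jar=(55,(319,129),(514,246),(564.8,-305.6)),bearing=(51,(146,264),(665,77),(489.4,-213.8)),knob=(43,(153,114),(675,227),(573,-222)))
for n,(z,a,b,c) in B.items():
    for A in(cast("top",(a[0]+.5)/4-.5+355,(a[1]+.5)/4-.5+172,z),cast("scene",(b[0]-420+.5)/3.4545-.5+75,(b[1]+.5)/3.81-.5+195,z)):
        print(n,A.round(1),"off",(A[:2]-c).round(1))
s=r.sense();print(s["time"],s["ft_force"].round(1))
E
```

```text
motor [ 480.6 -297.4   47. ] off [-0.6  0. ]
motor [ 483.9 -293.9   47. ] off [2.7 3.5]
jar [ 564.3 -308.1   55. ] off [-0.5 -2.5]
jar [ 565.3 -306.1   55. ] off [ 0.5 -0.5]
bearing [ 491.3 -214.8   51. ] off [ 1.9 -1. ]
bearing [ 489.7 -213.4   51. ] off [0.3 0.4]
knob [ 573.6 -221.8   43. ] off [0.6 0.2]
knob [ 572.4 -222.    43. ] off [-0.6 -0. ]
34.5 [ 0.6 -1.5 -0.1]
```

```bash
python3 -c "
from bench import r
print(r.hand_in())"
```

```text
the job is handed in; nothing more can be done
None
```

I packed all four parts, each upright in its bin and released: bearing in blue, purple knob in yellow, motor shaft up in green and jar in red. I handed the job in at about 34.5 s with the arm clear of everything; the hand-in reports no verdict.

- **Placement:** in the last pictures each part's top is within about 3 mm of its bin's centre in both views. The exception is the motor: the top view puts it about 0.6 mm off and the scene view about 4.4 mm. My corner readings there were rough, and both are well inside the 15 mm limit.
- **Resting on the floor:** for the jar, knob and motor I felt the contact force (3 to 9 N) before opening the fingers. The bearing's contact was fainter, only a drop in the weight carried, but it stands upright in both views.
- **Look-alikes:** the black bushing and grey knob match their starting pictures with no shift in pixels, to within about 2 mm.

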